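Fetch the cake ring from behind the tamper, jar and shaker

TASK

The steel cake ring on the round wooden board is hemmed in by the coffee tamper, the spice jar and the salt shaker. First stand all three on the black bar mat, leaving the ring where it is; then, while they all stand there, set the ring down in the middle of the gold cake card; then put the tamper, the jar and the shaker back on the round board, each on the very spot where it stood at the start. Keep all four upright, and do not disturb the drink can, the steel jigger and the piping nozzle behind.

Things in the scene. Friction and masses are not known exactly. Their poses are not given: they have to be found in the camera images.
- tamper: Coffee tamper, standing: turned walnut handle (about 40 mm wide at its widest, from 26 to 92 mm above its foot) on a round steel base 58 mm wide and 19 mm high; 94 mm tall, 0.3 to 0.6 kg, loose. Grip it by the handle. Origin: centre of its underside, z up. It stands on one of the three outer cork spots of the round board; which one varies.
- spice_jar: Round clear spice jar with black screw cap (fixed) and dark label, 41 mm wide, 105 mm tall, 0.08 to 0.15 kg, loose. Origin: centre of its underside, z up. On one of the three outer cork spots.
- salt_shaker: Salt shaker, white below and grey metal domed top, 44 mm wide up to 74 mm, 34 mm wide above, 90 mm tall, 0.07 to 0.14 kg, loose. Origin: centre of its underside, z up. On one of the three outer cork spots.
- cake_ring: Plain steel cake ring standing on its edge like a short tube: 61 mm outside, 45 mm high, open through, wall 3 mm thick, 0.05 to 0.1 kg, loose. It can be gripped across the outside or by its wall. Origin: centre of its underside, z up. It stands on the rear cork spot of the round board.
- round_board: Round wooden board, 210 mm across, 10 mm thick, fixed. Four cork discs 65 mm across are let in flush. Origin: on the underside, below the ring's cork spot, 22 mm off the board's middle; in its frame the board's middle is at x = -22 mm and the three outer spots, each 68 mm from the ring's, at (-18, 66), (-68, 0) and (-18, -66) mm. x points away from the robot, give or take 0.4 rad. The board stands now left, now right of the mat and card.
- bar_mat: Black rubber bar mat with a thin grey border line, 90 mm along its x (away from the robot), 210 mm along its y, 4 mm thick, fixed. Origin: centre of the underside, z up. Room for three things in a row along y, 70 mm apart.
- cake_card: Round gold cake card, 84 mm across, 5 mm thick, fixed, just in front of or just behind the mat. Origin: centre of the underside, z up.
- drink_can: Bystander: green and white drink can, 53 mm wide, 134 mm tall, loose, behind the work. Origin on its underside.
- jigger: Bystander: steel double-cone jigger, 43 mm wide, 78 mm tall, loose, behind the work. Origin on its underside.
- nozzle: Bystander: steel piping nozzle, 26 mm wide, 50 mm tall, loose, behind the work. Origin on its underside. (Fixed surroundings to keep the arm clear of: a tall blender to the right of the work, from about y = -0.33 m, x = 0.40 m, and a shelf board overhead, its underside 0.5 m above the worktop, from x = 0.62 m on.)

How it is judged:
By the outcome, as a careful person would: the job done as asked, in the order asked, and still so for the second after the job is handed in, with the robot touching nothing.
It also fails if it takes over 141 s, if anything falls off the work surface, if the arm or the gripper's body presses on something with over 40 N, if the wrist force passes 120 N, or if a joint passes its speed limit or range.

ROBOT

A 6-joint arm with a two-finger parallel gripper is mounted at the origin on a cart in front of the work surface, level with it; the furniture and walls round the work are solid. World frame = base frame: x ahead of the robot, y to its left, z up, the work surface at z = 0. Lengths are in mm, angles in rad, forces in N, time in s.
With the tool pointing down it reaches from about 250 to 725 mm from the base axis. Payload 9.7 kg.
Tool frame: the origin (TCP) lies at the very end of the fingers, on their centre line; the grasp point (between the pads) lies 19 mm behind it; z points along the fingers, y is the line along which they close (so a half turn about z gives the same grasp; the last joint's range is limited). The gripper opens to 85 mm and grips with 20 to 120 N. Pads are 22 mm wide; open, the fingers measure 114 mm over their backs; the gripper's body (76 mm by 85 mm) begins 54 mm behind the grasp point. The pads swing forward as they close: fully open they stand 13 mm farther back than shut.
Start: joints at [1.208, 0.087, 0.176, 1.66, 0, 1.571], TCP at [195.188, 514.197, 231.284] pointing down, gripper open.
Joint ranges: [-3.13, 3.13], [-0.85, 1.81], [-1.15, 1.24], [-2.2, 2.28], [-1.44, 1.52], [-3.14, 3.14]. Speed limits (rad/s): [2.22, 2.22, 2.57, 3.14, 3.14, 3.14].

INTERFACE

Orientations are given as a unit quaternion [w, x, y, z].
In Python, from plant import get_state, camera, ctrl gives the robot as it stands.
- The arm moves only by the shell command python3 -m inch 'ROWS' [FORCE]. ROWS is JSON, a list of rows, each a list of 5 numbers: the opening, from 0 (shut) to 1 (fully open), then the shift along the tool's x, y, z in mm, then the turn about the tool's z in degrees. In form: [[jaw, dx, dy, dz, twist], ...]. A call has exactly 8 rows; each row shifts and turns the commanded pose from where the row before left it, along the tool's axes as they then stand; what a row does not reach is not made up. A row lasts 1/12 s, in which the tool goes at most 41.7 mm and 7.16 degrees, less where a joint would pass 70% of its speed; a pose out of reach is approached as far as the arm can. A call is refused whole if a number of a shift passes 41.7 or a number of a turn 7.16, either way. A call with a gripper value outside its range is refused whole. The fingers move at their own pace and stop on an object; FORCE is the grip in N (left out, the last holds). Time passes only in rows, so rows that do not move let the fingers close, or fill a call up. It gives the time, the measured TCP pose, the force, the opening and the grip force at its end, in the units of the state.
- get_state(): the state, without advancing time (a new reading comes with each control period).
- camera(name): name is "scene" or "top"; returns a dict with "img" (384x512x3 uint8, red, green, blue), "range_z" (384x512 float32, mm along the optical axis (not along the pixel's ray), 0 where there is no reading), "fx", "fy", "cx", "cy" (pixels), "k1" (the pictures are not rectified: a ray, as slopes to the right and down, at radius r is drawn at 1 + k1 r^2 times it, then the intrinsics apply), "R" (3x3) and "t" (3): a world point X has camera coordinates R X + t. Camera axes: x right, y down, z forward; pixel columns grow to the right and rows downward; lengths in mm; the calibration is good to about 2 mm. A picture is of the moment at which its call begins.
- ctrl.hand_in(): hands the job in; it is judged then, once.
The state is a dict: "t": time; "joint_positions": joint angles; "qvel": joint speeds; "effort": joint torques, N m; "tool_pos": TCP position; "eef_rot": TCP orientation; "force": force on the tool from outside, world axes, zero at the start; "moment": the same for the moment, N m; "gripper_width": opening from 0.0 (shut) to 1.0 (fully open); "grip_force": force on a finger pad.
Only numpy, scipy, OpenCV 4.12 (cv2) and the standard library are available. Lean on these libraries where they do the work, as an engineer would, in place of code of your own. Each camera call takes 0.05 s, during which the arm holds its last target. There are 200 camera calls.

## Working session

There is one attempt and no reset: what is moved stays moved. The work goes in short steps, Python scripts to look and compute and a shell command to move; the robot and the scene stay as the last step left them, time stands still between calls to the robot, and variables do not carry over. Pictures are saved under pics/ and viewed, at most 14 in all, crops included, and the job is handed in when it is done.

```bash
mkdir -p pics; ls; cat > h.py <<'E'
import numpy as np, cv2
from plant import get_state, camera, ctrl
def cloud(c):
    h,w=c["range_z"].shape
    K=np.array([[c["fx"],0,c["cx"]],[0,c["fy"],c["cy"]],[0,0,1.]])
    u,v=np.meshgrid(np.arange(w),np.arange(h))
    p=np.stack([u,v],-1).reshape(-1,1,2).astype(np.float64)
    n=cv2.undistortPoints(p,K,np.array([c["k1"],0,0,0.])).reshape(h,w,2)
    z=c["range_z"][...,None].astype(float)
    P=np.concatenate([n*z,z],-1)
    return (P-np.array(c["t"]))@np.array(c["R"])
E
python3 - <<'E'
from h import *
s=get_state(); print(s)
for n in("scene","top"):
    c=camera(n); cv2.imwrite(f"pics/{n}0.png",c["img"][...,::-1]); np.savez(f"{n}0.npz",**c)
    print(n,c["fx"],c["k1"],np.round(-np.array(c["R"]).T@np.array(c["t"])),np.round(c["R"],2).tolist())
E
```

```text
pics
{'t': 0.0, 'joint_positions': array([1.20799426e+00, 8.74340376e-02, 1.75119143e-01, 1.65981647e+00,
       5.16321088e-05, 1.57078370e+00]), 'qvel': array([-0.00019673,  0.0008649 ,  0.00070856, -0.00035258,  0.00156997,
        0.00110714]), 'effort': array([-4.48783379e-03, -5.20388210e+01,  4.64800572e+01,  1.63823145e-02,
       -2.41692560e-04,  1.29944021e-05]), 'tool_pos': array([195.09226724, 513.97597862, 230.58970313]), 'eef_rot': array([-1.45822424e-04,  1.80401563e-01,  9.83592817e-01, -6.51909142e-04]), 'force': array([ 0.11768818, -0.36291582,  0.12006897]), 'moment': array([0.05936376, 0.01035559, 0.01144872]), 'grip_force': 0.0, 'gripper_width': 1.0005536926103542}
scene 412.39105959569594 -0.11345208353080771 [ 309. -502.  650.] [[0.89, -0.45, 0.0], [-0.32, -0.63, -0.71], [0.32, 0.63, -0.7]]
top 401.36706303723145 -0.1320610862022405 [407.  32. 955.] [[-0.01, -1.0, 0.03], [-0.98, -0.0, -0.18], [0.18, -0.03, -0.98]]
```

View pics/top0.png

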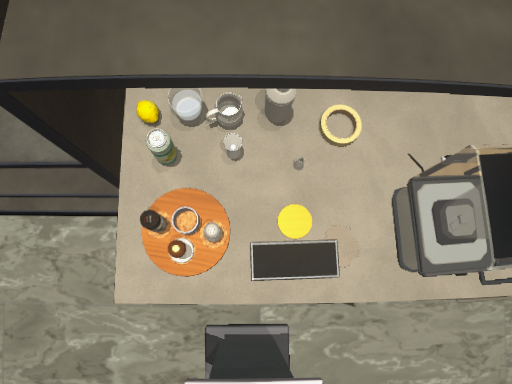

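View pics/scene0.png

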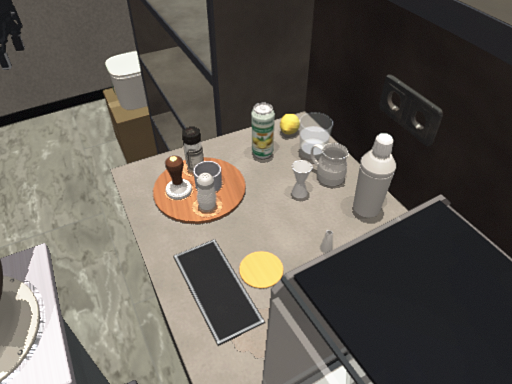

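The top view shows the board at (186,232), with the jar at (152,220), ring (185,220), shaker (213,233) and tamper (180,250). The mat is at (295,260) and the card at (295,221). The bystanders are the can (160,145), jigger (232,147) and nozzle (298,162). Next I'll measure positions.

```bash
cat >> h.py <<'E'
def circ(p,r=None):
    from scipy.optimize import least_squares
    if r is None:
        f=least_squares(lambda a:np.hypot(p[:,0]-a[0],p[:,1]-a[1])-a[2],[*p.mean(0)[:2],30],loss="soft_l1")
    else: f=least_squares(lambda a:np.hypot(p[:,0]-a[0],p[:,1]-a[1])-r,p.mean(0)[:2],loss="soft_l1")
    return f.x
def contour_world(c,mask,z):
    """largest contour of mask projected on plane z"""
    m=cv2.morphologyEx(mask.astype(np.uint8),cv2.MORPH_OPEN,np.ones((3,3)))
    k=max(cv2.findContours(m,cv2.RETR_EXTERNAL,cv2.CHAIN_APPROX_NONE)[0],key=cv2.contourArea)
    return pix2w(c,cv2.convexHull(k).reshape(-1,2),z),k
def pix2w(c,p,z):
    K=np.array([[c["fx"],0,c["cx"]],[0,c["fy"],c["cy"]],[0,0,1.]])
    n=cv2.undistortPoints(np.float64(p).reshape(-1,1,2),K,np.array([c["k1"],0,0,0.])).reshape(-1,2)
    d=np.c_[n,np.ones(len(n))]@np.array(c["R"]); o=-np.array(c["R"]).T@np.array(c["t"])
    return o+d*((z-o[2])/d[:,2])[:,None]
E
python3 - <<'E'
from h import *
C={n:dict(np.load(f"{n}0.npz")) for n in("top","scene")}
for n,c in C.items():
    P=cloud(c); ok=c["range_z"]>0; hsv=cv2.cvtColor(c["img"],cv2.COLOR_RGB2HSV)
    x,y,z=P[...,0],P[...,1],P[...,2]
    tab=ok&(abs(z)<6)&(x>250)&(x<600)&(abs(y)<250); print(n,"table z",np.median(z[tab]))
    card=(hsv[...,0]>20)&(hsv[...,0]<35)&(hsv[...,1]>180)&(x>250)&(x<600)&(abs(y)<200)&(z<20)
    w,_=contour_world(c,card,5); print("card",circ(w), len(w))
    mat=(hsv[...,2]<60)&(x>200)&(x<500)&(abs(y)<200)&(z<15)&(z>-10)
    w,k=contour_world(c,mat,4); r=cv2.minAreaRect(np.float32(w[:,:2])); print("mat",r)
    b=(hsv[...,0]<14)&(hsv[...,1]>150)&(x>200)&(x<650)&(y>50)&(y<400)&(z<20)&(z>0)
    w,_=contour_world(c,b,10); print("board",circ(w),circ(w,105))
    reg=ok&(x>250)&(x<520)&(y>100)&(y<400)&(z>16)
    nl,L,st,ce=cv2.connectedComponentsWithStats(reg.astype(np.uint8))
    for i in range(1,nl):
        if st[i,4]>15:
            q=P[L==i]; print(i,st[i,4],q.min(0).round(),q.max(0).round(),q.mean(0).round())
    for a,b_,h in((16,30,'low'),(38,60,'ringtop'),(60,80,''),(80,100,''),(100,130,'')):
        m=reg&(z>a)&(z<b_); nl,L,st,ce=cv2.connectedComponentsWithStats(m.astype(np.uint8),connectivity=8)
        for i in range(1,nl):
            if st[i,4]>10: q=P[L==i]; print((a,b_),st[i,4],q.min(0).round(),q.max(0).round())
E
```

```text
top table z 0.7177668469951596Traceback (most recent call last):
  File "<stdin>", line 8, in <module>
  File "h.py", line 21, in contour_world
    k=max(cv2.findContours(m,cv2.RETR_EXTERNAL,cv2.CHAIN_APPROX_NONE)[0],key=cv2.contourArea)
ValueError: max() iterable argument is empty
```

```bash
python3 - <<'E'
from h import *
for n,ps in(("top",[(295,221),(295,265),(185,200),(160,140),(232,142),(298,162)]),("scene",[(262,268),(215,290),(263,110),(302,170),(328,240)])):
    c=dict(np.load(f"{n}0.npz")); P=cloud(c); hsv=cv2.cvtColor(c["img"],cv2.COLOR_RGB2HSV)
    for u,v in ps: print(n,u,v,P[v,u].round(),hsv[v,u],c["range_z"][v,u])
E
```

```text
top 295 221 [ 521. -103.    5.] [ 28 176 249] 958.91345
top 295 265 [ 417. -101.    4.] [19 45 62] 940.9583
top 185 200 [571. 160.  10.] [ 13 177 212] 954.5609
top 160 140 [680. 201. 132.] [ 24  24 216] 853.7599
top 232 142 [704.  48.  46.] [ 18  30 206] 947.05133
top 298 162 [ 657. -108.   41.] [ 19  39 143] 948.7082
scene 262 268 [524. -99.   4.] [ 24 128 252] 779.3629
scene 215 290 [ 426. -103.    2.] [165   9  54] 746.23157
scene 263 110 [683. 205. 132.] [ 15  11 241] 933.4374
scene 302 170 [704.  58.  57.] [ 16  12 231] 900.3388
scene 328 240 [ 656. -119.   37.] [ 15  25 161] 786.0429
```

```bash
cat > m.py <<'E'
from h import *
C={n:dict(np.load(f"{n}0.npz")) for n in("top","scene")}
for n,c in C.items():
    P=cloud(c); ok=c["range_z"]>0; hsv=cv2.cvtColor(c["img"],cv2.COLOR_RGB2HSV)
    x,y,z=P[...,0],P[...,1],P[...,2]
    tab=ok&(abs(z)<6)&(x>350)&(x<650)&(abs(y)<40); print(n,"table z",np.median(z[tab]))
    card=(hsv[...,0]>18)&(hsv[...,0]<35)&(hsv[...,1]>110)&(abs(x-521)<70)&(abs(y+103)<70)&(z<20)
    w,_=contour_world(c,card,5); print("card",circ(w), len(w))
    mat=(hsv[...,2]<75)&(abs(x-420)<80)&(abs(y+102)<150)&(z<15)&(z>-10)
    w,k=contour_world(c,mat,4); r=cv2.minAreaRect(np.float32(w[:,:2])); print("mat",r)
    b=(hsv[...,0]<16)&(hsv[...,1]>120)&(abs(x-490)<140)&(abs(y-155)<140)&(z<20)&(z>-5)
    w,_=contour_world(c,b,10); print("board",circ(w),circ(w,105))
    reg=ok&(abs(x-490)<150)&(abs(y-155)<150)&(z>16)&(x<640)
    for a,b_,h in((16,30,'low'),(38,60,'ringtop'),(60,80,''),(80,100,''),(100,130,'')):
        m=reg&(z>a)&(z<b_); nl,L,st,ce=cv2.connectedComponentsWithStats(m.astype(np.uint8),connectivity=8)
        for i in range(1,nl):
            if st[i,4]>10: q=P[L==i]; print((a,b_),st[i,4],q.min(0).round(),q.max(0).round())
E
python3 m.py
python3 -c "
import cv2
a=cv2.imread('pics/top0.png')[170:290,130:350];b=cv2.imread('pics/scene0.png')[110:240,120:270]
cv2.imwrite('pics/c1.png',cv2.resize(a,None,fx=3.6,fy=3.6,interpolation=2));cv2.imwrite('pics/c2.png',cv2.resize(b,None,fx=4,fy=4,interpolation=2))"
```

```text
top table z 0.48629966170341465
card [ 521.33592045 -101.51237436   41.91685856] 24
mat ((428.80816650390625, -100.14715576171875), (75.12483978271484, 196.10618591308594), 1.5757161378860474)
board [493.58149627 157.44283982 101.6242364 ] [497.69399719 156.89972308]
(16, 30) 33 [501. 147.  16.] [545. 182.  30.]
(16, 30) 245 [424. 137.  17.] [480. 191.  30.]
(38, 60) 167 [489. 123.  38.] [547. 185.  59.]
(38, 60) 27 [493. 200.  38.] [521. 223.  60.]
(38, 60) 61 [471.  70.  38.] [505. 113.  60.]
(60, 80) 43 [493. 200.  60.] [530. 225.  80.]
(60, 80) 11 [475.  73.  63.] [494.  84.  75.]
(60, 80) 16 [474.  89.  61.] [487. 109.  75.]
(80, 100) 27 [493. 200.  80.] [521. 218.  99.]
(80, 100) 180 [475.  74.  82.] [507. 107. 100.]
(80, 100) 129 [433. 147.  85.] [470. 183. 100.]
(100, 130) 330 [492. 200. 100.] [533. 241. 120.]
(100, 130) 11 [484.  87. 100.] [494.  97. 103.]
(100, 130) 121 [437. 152. 100.] [469. 180. 107.]
scene table z 0.23058146307926197
card [521.68606833 -99.87441558  41.08311363] 22
mat ((430.0473327636719, -97.28186798095703), (75.45890808105469, 195.99420166015625), 1.2
[... 189 characters left out ...]
30) 313 [423. 137.  16.] [481. 194.  30.]
(16, 30) 32 [524. 125.  17.] [544. 137.  30.]
(16, 30) 11 [489. 148.  17.] [491. 161.  30.]
(16, 30) 71 [471.  72.  16.] [508.  95.  30.]
(38, 60) 400 [489. 125.  38.] [549. 232.  60.]
(38, 60) 72 [440. 154.  39.] [463. 167.  60.]
(38, 60) 172 [470.  72.  38.] [511. 102.  60.]
(60, 80) 143 [493. 201.  60.] [532. 234.  80.]
(60, 80) 70 [436. 149.  61.] [465. 165.  80.]
(60, 80) 138 [473.  74.  60.] [508.  98.  80.]
(80, 100) 121 [492. 201.  80.] [531. 232. 100.]
(80, 100) 168 [432. 147.  80.] [470. 177. 100.]
(80, 100) 208 [475.  74.  80.] [508. 105. 100.]
(100, 130) 270 [493. 201. 100.] [534. 245. 119.]
(100, 130) 94 [438. 151. 100.] [467. 179. 107.]
```

View pics/c1.png

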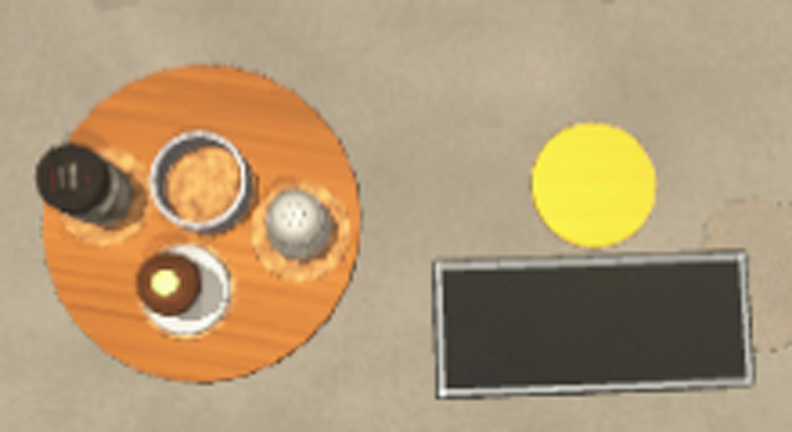

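The crop shows the ring at (200,182), jar (75,180), shaker (298,222), tamper (180,290), card (594,185) and mat (593,325). World estimates:

| Item | x, y (mm) |
|---|---|
| Tamper | (452, 165) |
| Jar | (513, 221) |
| Shaker | (491, 91) |
| Ring | (518.5, 155) |
| Mat | (429, -99) |
| Card | (521.5, -101) |

The tamper goes first, at the start heading.

```bash
python3 -m inch '[[0.75,-22,-14,0,0],[0.75,-23,-15,0,0],[0.75,-23,-15,0,0],[0.75,-23,-15,0,0],[0.75,-23,-15,0,0],[0.75,-23,-15,0,0],[0.75,-23,-15,0,0],[0.75,-23,-15,0,0]]' 40
python3 -m inch '[[0.75,-23,-15,0,0],[0.75,-23,-15,0,0],[0.75,-23,-15,0,0],[0.75,-23,-15,0,0],[0.75,-23,-15,0,0],[0.75,-23,-15,0,0],[0.75,-20,-12,0,0],[0.75,0,0,0,0]]'
```

```text
t: 0.77
tool_pos: [324.5, 336.7, 231.0]
eef_rot: [-0.0, 0.18, 0.984, -0.0]
force: [0.1, 0.9, 0.4]
gripper_width: 0.749
grip_force: 0.0
t: 1.43
tool_pos: [437.2, 183.9, 230.7]
eef_rot: [-0.0, 0.182, 0.983, -0.001]
force: [-0.2, 0.7, -0.4]
gripper_width: 0.752
grip_force: 0.0
```

```bash
cat > d.py <<'E'
# usage: d.py x y z [heading] -> tool-frame shift from the present pose
import sys
from h import *
from scipy.spatial.transform import Rotation as R
s=get_state(); q=s["eef_rot"]; r=R.from_quat([q[1],q[2],q[3],q[0]]).as_matrix()
hd=np.degrees(np.arctan2(r[1,1],r[0,1]))
T=np.array(list(map(float,sys.argv[1:4])))
print("heading",hd.round(2),"tilt z",r[:,2].round(3),"tool shift",(r.T@(T-s["tool_pos"])).round(1),"q",s["joint_positions"].round(2),"t",round(s["t"],2))
E
python3 -m inch '[[0.75,-11,-6,0,0],[0.75,-11,-6,0,0],[0.75,0,0,22,0],[0.75,0,0,22,0],[0.75,0,0,22,0],[0.75,0,0,22,0],[0.75,0,0,22,0],[0.75,0,0,0,0]]'
python3 d.py 452 165 54
python3 -c "
from h import *
c=camera('scene');cv2.imwrite('pics/s1.png',cv2.resize(c['img'][60:240,90:290,::-1],None,fx=3,fy=3))"
```

```text
t: 2.1
tool_pos: [449.9, 166.9, 117.0]
eef_rot: [-0.003, 0.18, 0.984, -0.002]
force: [-1.2, -0.1, -0.2]
gripper_width: 0.748
grip_force: 0.0
heading 69.23 tilt z [-0.006 -0.002 -1.   ] tool shift [-2.9 -0.8 63. ] q [ 0.36 -0.09 -0.22  1.45  0.    0.72] t 2.1
```

View pics/s1.png

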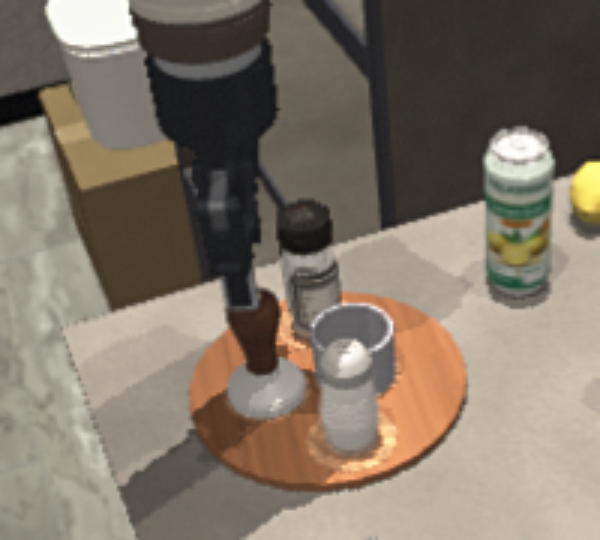

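The gripper is above the tamper (handle at about (255,320) in the crop), with the bulb at the top of the handle. I'll grip at about 70 mm above its foot.

```bash
python3 -m inch '[[0.75,-2,-1,10,0],[0.75,-1,0,13,0],[0.75,0,0,13,0],[0.75,0,0,12,0],[0.75,0,0,8,0],[0.75,0,0,0,0],[0.75,0,0,0,0],[0.4,0,0,0,0]]' 50
python3 -m inch '[[0.2,0,0,0,0],[0.2,0,0,0,0],[0.2,0,0,0,0],[0.2,0,0,0,0],[0.2,0,0,0,0],[0.2,0,0,0,0],[0.2,0,0,0,0],[0.2,0,0,0,0]]' 50
```

```text
t: 2.82
tool_pos: [454.7, 165.7, 66.1]
eef_rot: [0.0, 0.18, 0.984, 0.0]
force: [-0.3, -0.2, 0.3]
gripper_width: 0.628
grip_force: 0.0
t: 3.48
tool_pos: [454.8, 165.7, 66.4]
eef_rot: [0.001, 0.18, 0.984, 0.0]
force: [-1.3, -0.7, 5.9]
gripper_width: 0.42
grip_force: 50.1
```

```bash
python3 -m inch '[[0.2,0,0,-8,0],[0.2,0,0,-18,0],[0.2,0,0,-25,0],[0.2,0,0,-25,0],[0.2,0,0,-25,0],[0.2,0,0,-15,0],[0.2,0,0,-4,0],[0.2,0,0,0,0]]' 50
python3 -c "
from h import *
c=camera('scene');cv2.imwrite('pics/s2.png',cv2.resize(c['img'][40:240,90:290,::-1],None,fx=2,fy=2))"
```

```text
t: 4.15
tool_pos: [454.7, 165.7, 186.2]
eef_rot: [0.001, 0.18, 0.984, 0.0]
force: [0.8, 0.3, -3.7]
gripper_width: 0.43
grip_force: 50.8
```

View pics/s2.png

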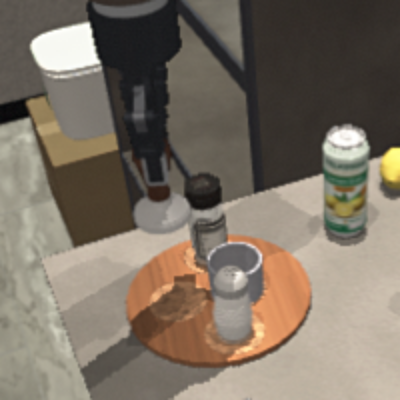

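The tamper hangs upright from the gripper (base at (160,212)), with the ring, jar and shaker untouched. I'll carry it to the far end of the mat.

```bash
python3 -m inch '[[0.2,-4,-12,0,0],[0.2,-6,-22,0,0],[0.2,-8,-28,0,0],[0.2,-8,-29,0,0],[0.2,-8,-29,0,0],[0.2,-8,-29,0,0],[0.2,-8,-29,0,0],[0.2,-8,-29,0,0]]' 70
python3 -m inch '[[0.2,-8,-29,0,0],[0.2,-8,-29,0,0],[0.2,-8,-29,0,0],[0.2,-6,-22,0,0],[0.2,-3,-11,0,0],[0.2,0,0,0,5],[0.2,0,0,0,7],[0.2,0,0,0,7]]'
python3 -m inch '[[0.2,0,0,0,7],[0.2,0,0,0,7],[0.2,0,0,0,7],[0.2,0,0,0,7],[0.2,0,0,0,7],[0.2,0,0,0,7],[0.2,0,0,0,5],[0.2,0,0,0,3.2]]'
python3 -m inch '[[0.2,0,0,0,0],[0.2,0,0,25,0],[0.2,0,0,30,0],[0.2,0,0,25,0],[0.2,0,0,13,0],[0.2,0,0,5,0],[0.2,0,0,0,0],[0.2,0,0,0,0]]'
python3 d.py 424 -172 60.4
```

```text
t: 4.87
tool_pos: [433.8, -50.4, 183.8]
eef_rot: [-0.001, 0.18, 0.984, -0.0]
force: [0.7, 0.3, -4.0]
gripper_width: 0.418
grip_force: 70.4
t: 5.53
tool_pos: [422.5, -172.6, 184.0]
eef_rot: [-0.001, 0.343, 0.939, 0.0]
force: [0.1, -0.5, -4.1]
gripper_width: 0.416
grip_force: 70.6
t: 6.2
tool_pos: [422.7, -172.1, 184.1]
eef_rot: [-0.001, 0.709, 0.706, -0.0]
force: [0.2, 1.2, -4.0]
gripper_width: 0.419
grip_force: 70.6
t: 6.87
tool_pos: [423.4, -172.5, 87.8]
eef_rot: [0.0, 0.707, 0.708, 0.0]
force: [-0.1, -0.3, -3.5]
gripper_width: 0.419
grip_force: 70.8
heading 0.07 tilt z [ 0. -0. -1.] tool shift [ 0.5  0.6 27.4] q [-0.39 -0.14 -0.33  1.39 -0.    1.18] t 6.87
```

```bash
python3 -m inch '[[0.2,0,0,8,0],[0.2,0,0,8,0],[0.2,0,0,5,0],[0.2,0,0,2,0],[0.2,0,0,1,0],[0.2,0,0,0,0],[0.2,0,0,0,0],[0.2,0,0,0,0]]'
python3 -m inch '[[0.2,0,0,1,0],[0.2,0,0,0,0],[0.2,0,0,1,0],[0.2,0,0,0,0],[0.2,0,0,0.5,0],[0.2,0,0,0,0],[0.2,0,0,0,0],[0.2,0,0,0,0]]'
```

```text
t: 7.53
tool_pos: [423.5, -172.6, 63.6]
eef_rot: [0.0, 0.707, 0.707, 0.0]
force: [0.7, -0.2, -3.6]
gripper_width: 0.419
grip_force: 70.8
t: 8.2
tool_pos: [423.4, -172.5, 60.8]
eef_rot: [0.0, 0.707, 0.707, -0.0]
force: [-0.1, -0.1, -5.0]
gripper_width: 0.417
grip_force: 70.8
```

```bash
python3 -m inch '[[0.2,0,0,1,0],[0.2,0,0,0,0],[0.2,0,0,0,0],[0.2,0,0,0,0],[0.2,0,0,0,0],[0.2,0,0,0,0],[0.2,0,0,0,0],[0.2,0,0,0,0]]'
python3 -m inch '[[0.2,0,0,1,0],[0.2,0,0,0,0],[0.2,0,0,0,0],[0.2,0,0,0,0],[0.2,0,0,0,0],[0.2,0,0,0,0],[0.2,0,0,0,0],[0.2,0,0,0,0]]'
```

```text
t: 8.87
tool_pos: [423.5, -172.5, 60.5]
eef_rot: [0.0, 0.707, 0.707, 0.0]
force: [-2.6, 2.3, 4.8]
gripper_width: 0.417
grip_force: 71.7
t: 9.53
tool_pos: [423.7, -172.6, 60.5]
eef_rot: [0.001, 0.707, 0.707, 0.0]
force: [-6.0, 3.2, 14.5]
gripper_width: 0.418
grip_force: 72.6
```

Contact was at TCP z 60.5, as expected. Now release, rise, and go to the jar.

```bash
python3 -m inch '[[0.2,0,0,-1.5,0],[0.5,0,0,0,0],[0.6,0,0,0,0],[0.75,0,0,0,0],[0.75,0,0,0,0],[0.75,0,0,-8,0],[0.75,0,0,-20,0],[0.75,0,0,-30,0]]' 40
python3 -m inch '[[0.75,0,0,-30,0],[0.75,0,0,-30,0],[0.75,10,2,-8,0],[0.75,20,5,0,0],[0.75,30,7,0,0],[0.75,30,7,0,0],[0.75,30,7,0,0],[0.75,30,7,0,0]]'
python3 -m inch '[[0.75,30,7,0,0],[0.75,30,7,0,0],[0.75,30,7,0,0],[0.75,30,7,0,0],[0.75,30,7,0,0],[0.75,30,7,0,0],[0.75,30,7,0,0],[0.75,20,5,0,0]]'
python3 -m inch '[[0.75,10,3,0,0],[0.75,0,0,0,0],[0.75,0,0,0,0],[0.75,0,0,0,0],[0.75,0,0,0,0],[0.75,0,0,0,0],[0.75,0,0,0,0],[0.75,0,0,0,0]]'
python3 d.py 513 221 66
```

```text
t: 10.2
tool_pos: [422.1, -171.9, 117.3]
eef_rot: [-0.002, 0.707, 0.707, -0.001]
force: [0.0, -0.9, -0.6]
gripper_width: 0.747
grip_force: 0.0
t: 10.87
tool_pos: [458.4, -20.9, 186.6]
eef_rot: [0.0, 0.707, 0.707, 0.0]
force: [0.7, -0.7, -0.4]
gripper_width: 0.754
grip_force: 0.0
t: 11.53
tool_pos: [512.3, 210.3, 186.1]
eef_rot: [-0.0, 0.707, 0.708, 0.0]
force: [0.2, -0.3, 0.6]
gripper_width: 0.75
grip_force: 0.0
t: 12.2
tool_pos: [515.3, 217.0, 186.5]
eef_rot: [0.0, 0.707, 0.707, 0.0]
force: [-0.0, -0.4, 0.4]
gripper_width: 0.749
grip_force: 0.0
heading -0.03 tilt z [ 0.  0. -1.] tool shift [  4.   -2.3 120.5] q [ 0.4   0.1   0.1   1.57 -0.    1.97] t 12.2
```

```bash
python3 -c "
from h import *
c=camera('top');cv2.imwrite('pics/t3.png',c['img'][...,::-1])"
```

```text
(no output)
```

View pics/t3.png

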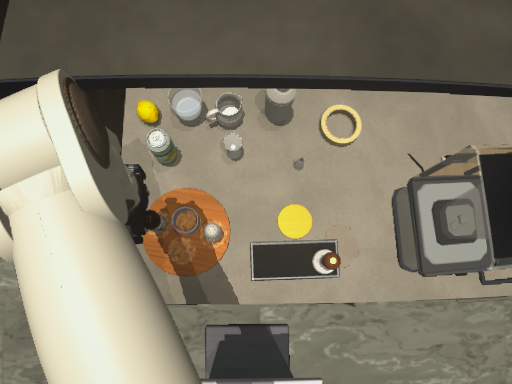

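The tamper stands upright on the mat at (324,262), and the gripper is over the jar at (150,215). I'll descend onto the jar.

```bash
python3 -m inch '[[0.75,2,-1,12,0],[0.75,2,-1,24,0],[0.75,0,0,28,0],[0.75,0,0,28,0],[0.75,0,0,18,0],[0.75,0,0,8,0],[0.75,0,0,2,0],[0.75,0,0,0,0]]' 30
python3 -m inch '[[0.6,0,0,0,0],[0.45,0,0,0,0],[0.3,0,0,0,0],[0.3,0,0,0,0],[0.3,0,0,0,0],[0.3,0,0,0,0],[0.3,0,0,0,0],[0.3,0,0,0,0]]' 30
python3 d.py 424 -101 60.4
```

```text
t: 12.92
tool_pos: [513.3, 221.5, 66.6]
eef_rot: [0.0, 0.707, 0.707, 0.0]
force: [0.0, 0.1, -0.3]
gripper_width: 0.752
grip_force: 0.0
t: 13.58
tool_pos: [513.9, 221.9, 67.9]
eef_rot: [0.0, 0.707, 0.707, 0.001]
force: [-1.5, -0.8, 6.5]
gripper_width: 0.475
grip_force: 31.2
heading 0.02 tilt z [ 0.002  0.001 -1.   ] tool shift [-322.9  -90.     6.9] q [ 0.41  0.11 -0.12  1.34  0.    1.98] t 13.58
```

```bash
python3 -m inch '[[0.3,0,0,-8,0],[0.3,0,0,-18,0],[0.3,0,0,-28,0],[0.3,0,0,-28,0],[0.3,0,0,-25,0],[0.3,0,0,-13,0],[0.3,-5,-2,0,0],[0.3,-15,-4,0,0]]' 30
python3 -m inch '[[0.3,-25,-7,0,0],[0.3,-30,-8,0,0],[0.3,-30,-9,0,0],[0.3,-30,-9,0,0],[0.3,-30,-8,0,0],[0.3,-30,-8,0,0],[0.3,-30,-8,0,0],[0.3,-30,-8,0,0]]'
python3 -m inch '[[0.3,-30,-8,0,0],[0.3,-20,-7,0,0],[0.3,-11,-3,0,0],[0.3,-4,-1,0,0],[0.3,0,0,15,0],[0.3,0,0,28,0],[0.3,0,0,28,0],[0.3,0,0,20,0]]'
python3 -m inch '[[0.3,0,0,14,0],[0.3,0,0,8,0],[0.3,0,0,5,0],[0.3,0,0,3,0],[0.3,0,0,1,0],[0.3,0,0,1,0],[0.3,0,0,0,0],[0.3,0,0,0,0]]'
```

```text
t: 14.25
tool_pos: [507.5, 202.1, 186.5]
eef_rot: [0.0, 0.707, 0.708, 0.001]
force: [0.6, -0.4, -1.5]
gripper_width: 0.472
grip_force: 30.8
t: 14.92
tool_pos: [440.3, -35.4, 184.7]
eef_rot: [-0.001, 0.707, 0.707, -0.001]
force: [-0.5, 0.3, -0.3]
gripper_width: 0.475
grip_force: 30.8
t: 15.58
tool_pos: [421.8, -98.1, 92.0]
eef_rot: [-0.001, 0.707, 0.707, -0.001]
force: [-0.6, -0.5, -0.4]
gripper_width: 0.471
grip_force: 30.9
t: 16.25
tool_pos: [423.7, -98.6, 63.9]
eef_rot: [0.0, 0.707, 0.707, 0.0]
force: [0.2, -0.1, -0.8]
gripper_width: 0.471
grip_force: 30.9
```

```bash
python3 -m inch '[[0.3,0,0,1,0],[0.3,0,0,0,0],[0.3,0,0,1,0],[0.3,0,0,0,0],[0.3,0,0,0.5,0],[0.3,0,0,0,0],[0.3,0,0,0,0],[0.3,0,0,0,0]]'
```

```text
t: 16.92
tool_pos: [423.5, -98.6, 61.7]
eef_rot: [0.0, 0.707, 0.707, 0.0]
force: [-3.2, 0.4, 8.3]
gripper_width: 0.472
grip_force: 30.2
```

Contact. Release, then go to the shaker.

```bash
python3 -m inch '[[0.3,0,0,-0.5,0],[0.55,0,0,0,0],[0.65,0,0,0,0],[0.75,0,0,0,0],[0.75,0,0,0,0],[0.75,0,0,-10,0],[0.75,0,0,-25,0],[0.75,0,0,-30,0]]' 30
python3 -m inch '[[0.75,0,0,-30,0],[0.75,0,0,-25,0],[0.75,8,3,-5,0],[0.75,20,7,0,0],[0.75,30,10,0,0],[0.75,30,11,0,0],[0.75,30,11,0,0],[0.75,30,11,0,0]]'
python3 -m inch '[[0.75,25,9,0,0],[0.75,12,4,0,0],[0.75,5,1,0,0],[0.75,0,0,0,0],[0.75,0,0,0,0],[0.75,0,0,0,0],[0.75,0,0,0,0],[0.75,0,0,0,0]]'
python3 d.py 491 91 50
```

```text
t: 17.58
tool_pos: [422.2, -98.2, 126.2]
eef_rot: [-0.001, 0.707, 0.707, -0.001]
force: [0.9, -0.2, 0.3]
gripper_width: 0.753
grip_force: 0.0
t: 18.25
tool_pos: [476.5, 51.2, 186.4]
eef_rot: [0.0, 0.707, 0.707, 0.0]
force: [1.1, 0.1, 1.0]
gripper_width: 0.751
grip_force: 0.0
t: 18.92
tool_pos: [490.2, 90.7, 186.5]
eef_rot: [0.0, 0.708, 0.707, 0.0]
force: [0.4, 0.7, 0.8]
gripper_width: 0.75
grip_force: 0.0
heading -0.06 tilt z [ 0. -0. -1.] tool shift [  0.3   0.8 136.5] q [ 0.18 -0.05 -0.05  1.57 -0.    1.75] t 18.92
```

```bash
python3 -m inch '[[0.75,0,0.5,15,0],[0.75,0,0,27,0],[0.75,0,0,30,0],[0.75,0,0,30,0],[0.75,0,0,20,0],[0.75,0,0,10,0],[0.75,0,0,4,0],[0.75,0,0,0,0]]' 30
python3 -m inch '[[0.6,0,0,0,0],[0.45,0,0,0,0],[0.3,0,0,0,0],[0.3,0,0,0,0],[0.3,0,0,0,0],[0.3,0,0,0,0],[0.3,0,0,0,0],[0.3,0,0,0,0]]' 30
python3 d.py 424 -27 50
```

```text
t: 19.58
tool_pos: [490.7, 91.3, 50.3]
eef_rot: [-0.0, 0.707, 0.707, -0.0]
force: [-1.0, -0.2, 1.0]
gripper_width: 0.747
grip_force: 0.0
t: 20.25
tool_pos: [491.8, 91.8, 52.0]
eef_rot: [0.001, 0.707, 0.707, 0.001]
force: [-0.6, -0.6, 6.1]
gripper_width: 0.422
grip_force: 29.8
heading 0.02 tilt z [ 0.003  0.001 -1.   ] tool shift [-118.8  -67.8    1.8] q [ 0.18 -0.03 -0.29  1.31  0.    1.75] t 20.25
```

```bash
python3 -m inch '[[0.3,0,0,-8,0],[0.3,0,0,-15,0],[0.3,0,0,-15,0],[0.3,0,0,-8,0],[0.3,0,0,0,0],[0.3,0,0,0,0],[0.3,0,0,0,0],[0.3,0,0,0,0]]' 30
python3 -c "
from h import *
c=camera('scene');cv2.imwrite('pics/s4.png',cv2.resize(c['img'][60:360,130:310,::-1],None,fx=2,fy=2))"
```

```text
t: 20.92
tool_pos: [490.3, 91.5, 95.4]
eef_rot: [-0.0, 0.707, 0.707, -0.001]
force: [0.2, -0.2, -1.1]
gripper_width: 0.422
grip_force: 29.9
```

View pics/s4.png

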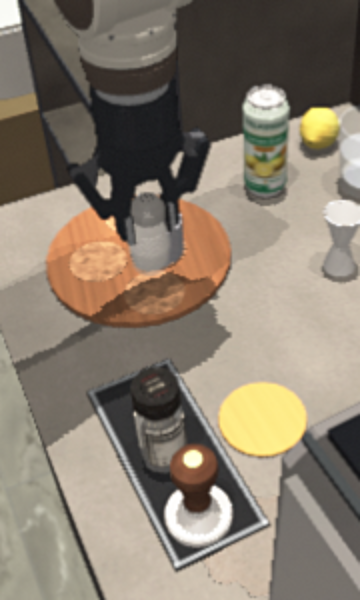

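The shaker is held upright, and the jar (160,430) and tamper (200,510) stand on the mat. I'll carry the shaker over.

```bash
python3 -m inch '[[0.3,0,0,-15,0],[0.3,0,0,-28,0],[0.3,0,0,-22,0],[0.3,-10,-5,-10,0],[0.3,-20,-11,0,0],[0.3,-25,-15,0,0],[0.3,-25,-15,0,0],[0.3,-22,-12,0,0]]' 30
python3 -m inch '[[0.3,-11,-6,0,0],[0.3,-5.5,-3,0,0],[0.3,0,0,15,0],[0.3,0,0,28,0],[0.3,0,0,28,0],[0.3,0,0,25,0],[0.3,0,0,12,0],[0.3,0,0,6,0]]'
python3 -m inch '[[0.3,0,0,3,0],[0.3,0,0,2,0],[0.3,0,0,0,0],[0.3,0,0,1,0],[0.3,0,0,0,0],[0.3,0,0,0,0],[0.3,0,0,0,0],[0.3,0,0,0,0]]'
```

```text
t: 21.63
tool_pos: [431.1, -11.9, 170.4]
eef_rot: [-0.0, 0.707, 0.707, -0.001]
force: [0.3, 0.4, -1.3]
gripper_width: 0.428
grip_force: 30.0
t: 22.3
tool_pos: [422.6, -26.8, 55.1]
eef_rot: [-0.001, 0.707, 0.707, -0.001]
force: [-0.2, 0.6, -0.7]
gripper_width: 0.424
grip_force: 30.0
t: 22.97
tool_pos: [424.0, -27.0, 51.5]
eef_rot: [0.0, 0.707, 0.707, 0.0]
force: [-0.4, 0.3, -2.0]
gripper_width: 0.423
grip_force: 30.0
```

```bash
python3 -m inch '[[0.3,0,0,3,0],[0.3,0,0,1,0],[0.3,0,0,0,0],[0.3,0,0,1,0],[0.3,0,0,0,0],[0.3,0,0,0,0],[0.3,0,0,0,0],[0.3,0,0,0,0]]'
python3 -m inch '[[0.3,0,0,1,0],[0.3,0,0,0,0],[0.3,0,0,0,0],[0.3,0,0,0,0],[0.3,0,0,0,0],[0.3,0,0,0,0],[0.3,0,0,0,0],[0.3,0,0,0,0]]'
```

```text
t: 23.63
tool_pos: [423.8, -27.0, 46.3]
eef_rot: [0.0, 0.707, 0.707, -0.0]
force: [0.2, -0.3, -0.3]
gripper_width: 0.426
grip_force: 30.0
t: 24.3
tool_pos: [423.9, -26.9, 46.1]
eef_rot: [0.0, 0.707, 0.707, 0.0]
force: [-3.5, 0.3, 7.1]
gripper_width: 0.419
grip_force: 31.3
```

Contact. Release, then go to the ring.

```bash
python3 -m inch '[[0.3,0,0,-0.5,0],[0.55,0,0,0,0],[0.65,0,0,0,0],[0.75,0,0,0,0],[0.75,0,0,0,0],[0.75,0,0,-10,0],[0.75,0,0,-25,0],[0.75,0,0,-30,0]]' 30
python3 -m inch '[[0.75,0,0,-30,0],[0.75,8,4,-15,0],[0.75,20,10,0,0],[0.75,28,15,0,0],[0.75,28,15,0,0],[1,28,15,0,0],[1,28,15,0,0],[1,23,11,0,0]]'
python3 -m inch '[[1,13,7,0,0],[1,6,2.5,0,0],[1,0,0,0,0],[1,0,0,0,0],[1,0,0,0,0],[1,0,0,0,0],[1,0,0,0,0],[1,0,0,0,0]]'
python3 d.py 518.5 155 17
```

```text
t: 24.97
tool_pos: [422.7, -26.9, 110.7]
eef_rot: [-0.001, 0.707, 0.707, -0.001]
force: [-0.1, -0.1, 0.0]
gripper_width: 0.751
grip_force: 0.0
t: 25.63
tool_pos: [509.6, 138.0, 156.4]
eef_rot: [0.0, 0.707, 0.707, 0.0]
force: [0.1, -1.0, 0.1]
gripper_width: 1.001
grip_force: 0.0
t: 26.3
tool_pos: [518.2, 154.4, 156.1]
eef_rot: [0.0, 0.707, 0.707, 0.0]
force: [0.8, 0.2, 0.3]
gripper_width: 0.997
grip_force: 0.0
heading -0.04 tilt z [ 0.  0. -1.] tool shift [  0.6   0.3 139.1] q [ 0.29  0.05 -0.01  1.51 -0.    1.86] t 26.3
```

```bash
python3 -m inch '[[1,0.5,0,12,0],[1,0,0,22,0],[1,0,0,25,0],[1,0,0,20,0],[1,0,0,8,0],[1,0,0,3,0],[1,0,0,0,0],[1,0,0,0,0]]' 25
python3 -m inch '[[1,0,0,5,0],[1,0,0,10,0],[1,0,0,12,0],[1,0,0,12,0],[1,0,0,7,0],[1,0,0,3,0],[1,0,0,0,0],[1,0,0,0,0]]'
python3 -m inch '[[0.9,0,0,0,0],[0.8,0,0,0,0],[0.7,0,0,0,0],[0.6,0,0,0,0],[0.5,0,0,0,0],[0.5,0,0,0,0],[0.5,0,0,0,0],[0.5,0,0,0,0]]'
python3 d.py 521.5 -101 12
```

```text
t: 26.97
tool_pos: [518.7, 155.7, 66.8]
eef_rot: [0.0, 0.707, 0.707, 0.001]
force: [-0.0, -0.5, 0.3]
gripper_width: 1.002
grip_force: 0.0
t: 27.63
tool_pos: [518.3, 155.5, 16.7]
eef_rot: [-0.0, 0.707, 0.707, -0.0]
force: [0.2, -1.1, -0.5]
gripper_width: 0.996
grip_force: 0.0
t: 28.3
tool_pos: [518.6, 155.7, 17.4]
eef_rot: [0.0, 0.707, 0.707, 0.0]
force: [-0.1, 0.1, 6.3]
gripper_width: 0.693
grip_force: 27.5
heading 0.01 tilt z [ 0.001  0.    -1.   ] tool shift [-256.7    2.8    5.3] q [ 0.29  0.09 -0.24  1.24  0.    1.86] t 28.3
```

```bash
python3 -m inch '[[0.5,0,0,-8,0],[0.5,0,0,-18,0],[0.5,0,0,-25,0],[0.5,0,0,-20,0],[0.5,0,0,-9,0],[0.5,-8,0,0,0],[0.5,-18,0,0,0],[0.5,-28,0,0,0]]' 25
python3 -m inch '[[0.5,-30,0,0,0],[0.5,-30,1,0,0],[0.5,-30,1,0,0],[0.5,-30,1,0,0],[0.5,-30,0,0,0],[0.5,-26,0,0,0],[0.5,-16,0,0,0],[0.5,-8,0,0,0]]'
python3 -m inch '[[0.5,-2,0,0,0],[0.5,0,0,10,0],[0.5,0,0,20,0],[0.5,0,0,22,0],[0.5,0,0,14,0],[0.5,0,0,7,0],[0.5,0,0,2,0],[0.5,0,0,0,0]]'
python3 d.py 521.5 -101 12
```

```text
t: 28.97
tool_pos: [517.7, 101.7, 95.4]
eef_rot: [-0.001, 0.706, 0.708, -0.001]
force: [1.2, -0.2, -1.5]
gripper_width: 0.693
grip_force: 27.2
t: 29.63
tool_pos: [520.3, -100.8, 95.2]
eef_rot: [-0.001, 0.708, 0.706, -0.001]
force: [0.1, 0.1, -0.7]
gripper_width: 0.692
grip_force: 27.2
t: 30.3
tool_pos: [521.1, -99.7, 21.3]
eef_rot: [-0.0, 0.707, 0.708, -0.0]
force: [0.1, -0.5, -0.4]
gripper_width: 0.687
grip_force: 27.2
heading 0.07 tilt z [-0.001  0.    -1.   ] tool shift [-1.3  0.4  9.3] q [-0.19  0.06 -0.26  1.25  0.    1.38] t 30.3
```

```bash
python3 -m inch '[[0.5,-0.5,0,3,0],[0.5,0,0,3,0],[0.5,0,0,1,0],[0.5,0,0,0,0],[0.5,0,0,1,0],[0.5,0,0,0,0],[0.5,0,0,0,0],[0.5,0,0,0,0]]'
python3 -m inch '[[0.5,0,0,1,0],[0.5,0,0,0,0],[0.5,0,0,0,0],[0.5,0,0,0,0],[0.5,0,0,0,0],[0.5,0,0,0,0],[0.5,0,0,0,0],[0.5,0,0,0,0]]'
```

```text
t: 30.97
tool_pos: [521.4, -101.0, 13.9]
eef_rot: [0.0, 0.707, 0.707, 0.0]
force: [-0.4, -0.2, -1.0]
gripper_width: 0.694
grip_force: 27.2
t: 31.63
tool_pos: [521.3, -101.0, 12.8]
eef_rot: [0.0, 0.707, 0.707, 0.0]
force: [-0.1, -0.1, -1.6]
gripper_width: 0.689
grip_force: 27.2
```

```bash
python3 -m inch '[[0.5,0,0,1,0],[0.5,0,0,0,0],[0.5,0,0,0,0],[0.5,0,0,0,0],[0.5,0,0,0,0],[0.5,0,0,0,0],[0.5,0,0,0,0],[0.5,0,0,0,0]]'
```

```text
t: 32.3
tool_pos: [521.5, -101.0, 12.4]
eef_rot: [0.0, 0.707, 0.707, 0.0]
force: [-2.2, 1.0, 5.9]
gripper_width: 0.693
grip_force: 27.7
```

```bash
python3 -m inch '[[0.7,0,0,-0.5,0],[0.8,0,0,0,0],[0.92,0,0,0,0],[0.92,0,0,0,0],[0.92,0,0,0,0],[0.92,0,0,-10,0],[0.92,0,0,-20,0],[0.92,0,0,-30,0]]' 30
python3 -m inch '[[0.92,0,0,-30,0],[0.92,0,0,-30,0],[0.92,0,0,-25,0],[0.8,20,0,-10,0],[0.75,30,0,0,0],[0.75,30,0,0,0],[0.75,30,0,0,0],[0.75,30,0,0,0]]'
python3 -m inch '[[0.75,30,0,0,0],[0.75,30,0,0,0],[0.75,20,0,0,0],[0.75,10,0,0,0],[0.75,0,0,0,0],[0.75,0,0,0,0],[0.75,0,0,0,0],[0.75,0,0,0,0]]'
cat > look.py <<'E'
from h import *
import sys
for n in("top","scene"):
    c=camera(n); cv2.imwrite(f"pics/{sys.argv[1]}_{n}.png",c["img"][...,::-1]); np.savez(f"{sys.argv[1]}_{n}.npz",**c)
    P=cloud(c); ok=c["range_z"]>0; x,y,z=P[...,0],P[...,1],P[...,2]
    hsv=cv2.cvtColor(c["img"],cv2.COLOR_RGB2HSV)
    for nm,cx,cy,r,a,b in eval(sys.argv[2]):
        q=P[ok&(np.hypot(x-cx,y-cy)<r)&(z>a)&(z<b)]
        if len(q): print(n,nm,len(q),"x",q[:,0].min().round(),q[:,0].max().round(),"y",q[:,1].min().round(),q[:,1].max().round(),"z",q[:,2].max().round())
E
python3 look.py a '[("ring",521,-101,45,38,58),("tamperbase",424,-172,38,12,26),("tampertop",424,-172,38,75,110),("jar",424,-98,32,90,120),("shaker",424,-27,32,75,110)]'
```

```text
t: 32.97
tool_pos: [519.8, -100.7, 71.3]
eef_rot: [-0.002, 0.707, 0.707, -0.001]
force: [0.0, 0.6, -0.1]
gripper_width: 0.918
grip_force: 0.0
t: 33.63
tool_pos: [521.1, 40.3, 168.3]
eef_rot: [0.0, 0.707, 0.707, 0.0]
force: [0.9, 0.8, 0.4]
gripper_width: 0.754
grip_force: 0.0
t: 34.3
tool_pos: [521.4, 127.9, 167.4]
eef_rot: [0.0, 0.707, 0.707, -0.0]
force: [0.9, 0.2, -0.9]
gripper_width: 0.749
grip_force: 0.0
top ring 147 x 491.0 550.0 y -134.0 -72.0 z 54.0
top tamperbase 270 x 397.0 453.0 y -189.0 -140.0 z 26.0
top tampertop 265 x 406.0 443.0 y -187.0 -149.0 z 101.0
top jar 314 x 403.0 443.0 y -118.0 -79.0 z 115.0
top shaker 203 x 410.0 442.0 y -45.0 -12.0 z 96.0
scene ring 367 x 493.0 553.0 y -133.0 -71.0 z 54.0
scene tamperbase 590 x 397.0 454.0 y -196.0 -141.0 z 26.0
scene tampertop 493 x 406.0 444.0 y -187.0 -150.0 z 101.0
scene jar 556 x 402.0 443.0 y -118.0 -77.0 z 112.0
scene shaker 270 x 408.0 442.0 y -44.0 -15.0 z 95.0
```

```bash
python3 -c "
import cv2
a=cv2.imread('pics/a_top.png')[170:300,230:360]; b=cv2.imread('pics/a_scene.png')[170:360,150:310]
h=520
cv2.imwrite('pics/a.png',cv2.hconcat([cv2.resize(a,(400,400)),cv2.resize(b,(337,400))]))"
```

```text
(no output)
```

View pics/a.png

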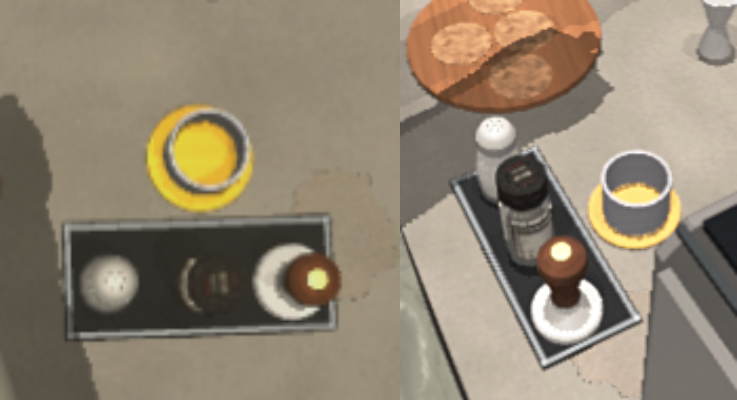

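The ring sits on the card within about 2 mm of centre, and all three objects stand on the mat. Now I'll return the shaker.

```bash
python3 -m inch '[[0.75,-8,-5,0,0],[0.75,-18,-11,0,0],[0.75,-25,-16,0,0],[0.75,-28,-17.5,0,0],[0.75,-28,-17.5,0,0],[0.75,-25,-16,0,0],[0.75,-15,-9,0,0],[0.75,-8,-5.5,0,0]]' 30
python3 -m inch '[[0.75,0,0,0,0],[0.75,0,0,12,0],[0.75,0,0,22,0],[0.75,0,0,24,0],[0.75,0,0,18,0],[0.75,0,0,8,0],[0.75,0,0,0,0],[0.75,0,0,0,0]]'
python3 d.py 423.9 -27 45
```

```text
t: 35.07
tool_pos: [422.3, -28.0, 167.6]
eef_rot: [0.0, 0.708, 0.706, 0.0]
force: [0.3, -0.0, 0.6]
gripper_width: 0.749
grip_force: 0.0
t: 35.73
tool_pos: [423.9, -25.5, 83.2]
eef_rot: [-0.0, 0.707, 0.707, -0.0]
force: [0.1, -0.8, 1.1]
gripper_width: 0.752
grip_force: 0.0
heading 0.06 tilt z [-0.001  0.    -1.   ] tool shift [-1.5  0.  38.2] q [-0.06 -0.22 -0.4   1.39  0.    1.51] t 35.73
```

```bash
python3 -m inch '[[0.75,-1.3,0,8,0],[0.75,0,0,12,0],[0.75,0,0,10,0],[0.75,0,0,6,0],[0.75,0,0,2,0],[0.75,0,0,0,0],[0.75,0,0,0,0],[0.75,0,0,0,0]]' 30
python3 d.py 423.9 -27 45
python3 -m inch '[[0.6,0,0,0,0],[0.45,0,0,0,0],[0.3,0,0,0,0],[0.3,0,0,0,0],[0.3,0,0,0,0],[0.3,0,0,0,0],[0.3,0,0,0,0],[0.3,0,0,0,0]]' 30
python3 -m inch '[[0.3,0,0,-10,0],[0.3,0,0,-22,0],[0.3,0,0,-28,0],[0.3,0,0,-28,0],[0.3,0,0,-22,0],[0.3,0,0,-10,0],[0.3,0,0,0,0],[0.3,0,0,0,0]]' 30
python3 d.py 490.8 91.4 52
```

```text
t: 36.4
tool_pos: [424.1, -27.3, 45.7]
eef_rot: [0.0, 0.707, 0.707, 0.0]
force: [-0.0, -0.3, 0.3]
gripper_width: 0.75
grip_force: 0.0
heading 0.01 tilt z [ 0.001 -0.    -1.   ] tool shift [ 0.3 -0.2  0.7] q [-0.06 -0.21 -0.46  1.31 -0.    1.51] t 36.4
t: 37.07
tool_pos: [424.1, -27.3, 45.8]
eef_rot: [0.0, 0.707, 0.707, 0.0]
force: [-1.6, 0.8, 6.0]
gripper_width: 0.424
grip_force: 30.0
t: 37.73
tool_pos: [423.8, -27.3, 164.7]
eef_rot: [-0.0, 0.707, 0.707, -0.0]
force: [0.4, -0.1, -2.3]
gripper_width: 0.426
grip_force: 30.1
heading 0.01 tilt z [-0. -0. -1.] tool shift [118.7  67.  112.7] q [-0.06 -0.23 -0.25  1.55 -0.    1.51] t 37.73
```

```bash
python3 -m inch '[[0.3,8,4,0,0],[0.3,18,10,0,0],[0.3,25,15,0,0],[0.3,25,14,0,0],[0.3,22,12,0,0],[0.3,13,8,0,0],[0.3,6,3,0,0],[0.3,1.5,1,0,0]]' 30
python3 -m inch '[[0.3,0,0,0,0],[0.3,0,0,15,0],[0.3,0,0,25,0],[0.3,0,0,28,0],[0.3,0,0,22,0],[0.3,0,0,12,0],[0.3,0,0,5,0],[0.3,0,0,0,0]]'
python3 -m inch '[[0.3,0,0,0,0],[0.3,0,0,0,0],[0.3,0,0,0,0],[0.3,0,0,0,0],[0.3,0,0,0,0],[0.3,0,0,0,0],[0.3,0,0,0,0],[0.3,0,0,0,0]]'
python3 d.py 490.8 91.2 52
```

```text
t: 38.4
tool_pos: [490.6, 92.1, 164.1]
eef_rot: [-0.001, 0.707, 0.708, -0.001]
force: [-0.3, -0.0, -0.8]
gripper_width: 0.424
grip_force: 30.0
t: 39.07
tool_pos: [490.2, 90.6, 57.9]
eef_rot: [-0.0, 0.707, 0.707, -0.0]
force: [0.4, -0.5, -1.3]
gripper_width: 0.422
grip_force: 30.0
t: 39.73
tool_pos: [490.8, 91.3, 58.3]
eef_rot: [-0.0, 0.707, 0.707, -0.0]
force: [-0.4, -0.3, -0.6]
gripper_width: 0.426
grip_force: 30.0
heading 0.02 tilt z [-0. -0. -1.] tool shift [-0.1  0.   6.3] q [ 0.18 -0.03 -0.28  1.32 -0.    1.75] t 39.73
```

```bash
python3 -m inch '[[0.3,0,0,3,0],[0.3,0,0,2,0],[0.3,0,0,0,0],[0.3,0,0,1,0],[0.3,0,0,0,0],[0.3,0,0,0,0],[0.3,0,0,0,0],[0.3,0,0,0,0]]'
python3 -m inch '[[0.3,0,0,1,0],[0.3,0,0,0,0],[0.3,0,0,0,0],[0.3,0,0,0,0],[0.3,0,0,0,0],[0.3,0,0,0,0],[0.3,0,0,0,0],[0.3,0,0,0,0]]'
```

```text
t: 40.4
tool_pos: [490.8, 91.3, 52.3]
eef_rot: [0.0, 0.707, 0.707, 0.0]
force: [0.0, -0.6, -1.5]
gripper_width: 0.423
grip_force: 30.1
t: 41.07
tool_pos: [491.0, 91.3, 51.9]
eef_rot: [0.0, 0.707, 0.707, 0.0]
force: [-1.5, 0.1, 6.0]
gripper_width: 0.425
grip_force: 31.1
```

```bash
python3 -m inch '[[0.3,0,0,-0.5,0],[0.55,0,0,0,0],[0.65,0,0,0,0],[0.75,0,0,0,0],[0.75,0,0,0,0],[0.75,0,0,-10,0],[0.75,0,0,-25,0],[0.75,0,0,-30,0]]' 30
python3 -m inch '[[0.75,0,0,-30,0],[0.75,0,0,-30,0],[0.75,-8,-3,-10,0],[0.75,-20,-7,0,0],[0.75,-30,-10,0,0],[0.75,-30,-11,0,0],[0.75,-30,-11,0,0],[0.75,-30,-11,0,0]]'
python3 -m inch '[[0.75,-24,-9,0,0],[0.75,-12,-4,0,0],[0.75,-6,-1.5,0,0],[0.75,0,0,0,0],[0.75,0,0,0,0],[0.75,0,0,0,0],[0.75,0,0,0,0],[0.75,0,0,0,0]]'
python3 d.py 423.6 -98.6 61
```

```text
t: 41.73
tool_pos: [489.6, 91.0, 116.6]
eef_rot: [-0.001, 0.707, 0.707, -0.001]
force: [0.9, 0.2, -0.3]
gripper_width: 0.754
grip_force: 0.0
t: 42.4
tool_pos: [436.9, -58.0, 187.1]
eef_rot: [0.0, 0.707, 0.707, 0.0]
force: [0.2, -1.0, 0.2]
gripper_width: 0.75
grip_force: 0.0
t: 43.07
tool_pos: [423.5, -98.1, 186.7]
eef_rot: [-0.0, 0.707, 0.708, -0.0]
force: [-0.1, 0.6, 0.3]
gripper_width: 0.748
grip_force: 0.0
heading 0.09 tilt z [-0.  0. -1.] tool shift [-5.000e-01  1.000e-01  1.257e+02] q [-0.23 -0.2  -0.18  1.59  0.    1.34] t 43.07
```

```bash
python3 -m inch '[[0.75,-0.4,0,15,0],[0.75,0,0,25,0],[0.75,0,0,28,0],[0.75,0,0,28,0],[0.75,0,0,18,0],[0.75,0,0,8,0],[0.75,0,0,3,0],[0.75,0,0,0,0]]' 30
python3 -m inch '[[0.75,0,0,0,0],[0.6,0,0,0,0],[0.45,0,0,0,0],[0.3,0,0,0,0],[0.3,0,0,0,0],[0.3,0,0,0,0],[0.3,0,0,0,0],[0.3,0,0,0,0]]' 30
python3 -m inch '[[0.3,0,0,-10,0],[0.3,0,0,-22,0],[0.3,0,0,-28,0],[0.3,0,0,-28,0],[0.3,0,0,-25,0],[0.3,0,0,-13,0],[0.3,0,0,0,0],[0.3,0,0,0,0]]' 30
python3 d.py 513.3 221.5 70
```

```text
t: 43.73
tool_pos: [423.4, -98.9, 61.9]
eef_rot: [-0.0, 0.707, 0.707, -0.0]
force: [-0.3, -0.1, -0.1]
gripper_width: 0.753
grip_force: 0.0
t: 44.4
tool_pos: [423.9, -99.3, 62.9]
eef_rot: [0.001, 0.707, 0.707, 0.0]
force: [-1.7, 0.6, 5.8]
gripper_width: 0.472
grip_force: 31.2
t: 45.07
tool_pos: [423.6, -99.2, 188.2]
eef_rot: [0.0, 0.707, 0.707, 0.0]
force: [0.2, -0.1, -1.6]
gripper_width: 0.473
grip_force: 30.9
heading 0.01 tilt z [ 0.001 -0.    -1.   ] tool shift [320.7  89.6 118.3] q [-0.23 -0.2  -0.18  1.59  0.    1.34] t 45.07
```

```bash
python3 -m inch '[[0.3,8,2,0,0],[0.3,18,5,0,0],[0.3,28,8,0,0],[0.3,30,9,0,0],[0.3,30,9,0,0],[0.3,30,9,0,0],[0.3,30,8,0,0],[0.3,30,8,0,0]]' 30
python3 -m inch '[[0.3,30,8,0,0],[0.3,30,8,0,0],[0.3,26,7.5,0,0],[0.3,18,5,0,0],[0.3,9,2.5,0,0],[0.3,3,0.5,0,0],[0.3,0,0,0,0],[0.3,0,0,15,0]]'
python3 -m inch '[[0.3,0,0,22,0],[0.3,0,0,26,0],[0.3,0,0,24,0],[0.3,0,0,16,0],[0.3,0,0,8,0],[0.3,0,0,3,0],[0.3,0,0,0,0],[0.3,0,0,0,0]]'
python3 -m inch '[[0.3,0,0,0,0],[0.3,0,0,0,0],[0.3,0,0,0,0],[0.3,0,0,0,0],[0.3,0,0,0,0],[0.3,0,0,0,0],[0.3,0,0,0,0],[0.3,0,0,0,0]]'
python3 d.py 513.3 221 68
```

```text
t: 45.73
tool_pos: [480.7, 106.9, 186.2]
eef_rot: [-0.001, 0.707, 0.707, -0.001]
force: [0.6, -0.1, -0.3]
gripper_width: 0.475
grip_force: 31.0
t: 46.4
tool_pos: [513.3, 220.5, 174.9]
eef_rot: [0.001, 0.707, 0.707, 0.001]
force: [0.7, 0.0, 0.3]
gripper_width: 0.474
grip_force: 31.0
t: 47.07
tool_pos: [513.2, 220.7, 75.0]
eef_rot: [0.0, 0.707, 0.707, 0.001]
force: [0.6, 1.0, -0.3]
gripper_width: 0.472
grip_force: 31.0
t: 47.73
tool_pos: [512.7, 220.9, 73.8]
eef_rot: [-0.0, 0.707, 0.707, -0.0]
force: [-0.1, 0.5, -1.0]
gripper_width: 0.472
grip_force: 31.0
heading 0.02 tilt z [-0. -0. -1.] tool shift [0.1 0.6 5.8] q [ 0.41  0.1  -0.11  1.36 -0.    1.98] t 47.73
```

```bash
python3 -m inch '[[0.3,0,0.4,2,0],[0.3,0,0,2,0],[0.3,0,0,0,0],[0.3,0,0,1,0],[0.3,0,0,0,0],[0.3,0,0,0,0],[0.3,0,0,0,0],[0.3,0,0,0,0]]'
python3 -m inch '[[0.3,0,0,1,0],[0.3,0,0,0,0],[0.3,0,0,0,0],[0.3,0,0,0,0],[0.3,0,0,0,0],[0.3,0,0,0,0],[0.3,0,0,0,0],[0.3,0,0,0,0]]'
```

```text
t: 48.4
tool_pos: [513.1, 220.9, 69.0]
eef_rot: [-0.0, 0.707, 0.707, 0.0]
force: [-1.9, -0.7, 3.1]
gripper_width: 0.47
grip_force: 31.7
t: 49.07
tool_pos: [513.2, 221.1, 68.9]
eef_rot: [-0.0, 0.707, 0.707, 0.001]
force: [-5.2, -0.5, 11.0]
gripper_width: 0.466
grip_force: 33.1
```

```bash
python3 -m inch '[[0.3,0,0,-1,0],[0.55,0,0,0,0],[0.65,0,0,0,0],[0.75,0,0,0,0],[0.75,0,0,0,0],[0.75,0,0,-10,0],[0.75,0,0,-25,0],[0.75,0,0,-30,0]]' 50
python3 -m inch '[[0.75,0,0,-30,0],[0.75,0,0,-20,0],[0.75,-10,-2,-4,0],[0.75,-20,-5,0,0],[0.75,-30,-7,0,0],[0.75,-30,-7,0,0],[0.75,-30,-7,0,0],[0.75,-30,-7,0,0]]'
python3 -m inch '[[0.75,-30,-7,0,0],[0.75,-30,-7,0,0],[0.75,-30,-7,0,0],[0.75,-30,-7,0,0],[0.75,-30,-7,0,0],[0.75,-30,-7,0,0],[0.75,-30,-6.5,0,0],[0.75,-20,-4,0,0]]'
python3 -m inch '[[0.75,-10,-1.5,0,0],[0.75,-3.5,-0.5,0,0],[0.75,0,0,0,0],[0.75,0,0,0,0],[0.75,0,0,0,0],[0.75,0,0,0,0],[0.75,0,0,0,0],[0.75,0,0,0,0]]'
python3 d.py 423.6 -172.5 60
python3 look.py b '[("shaker",491,91,32,75,110),("jar",513,221,32,90,125),("ring",521,-101,45,38,58),("tampertop",424,-172,38,75,105)]'
```

```text
t: 49.73
tool_pos: [512.1, 220.4, 133.4]
eef_rot: [-0.001, 0.707, 0.707, -0.002]
force: [0.4, 0.8, 0.5]
gripper_width: 0.754
grip_force: 0.0
t: 50.4
tool_pos: [477.3, 69.3, 187.6]
eef_rot: [-0.0, 0.707, 0.707, -0.0]
force: [0.9, -0.9, 0.5]
gripper_width: 0.752
grip_force: 0.0
t: 51.07
tool_pos: [424.5, -161.4, 187.7]
eef_rot: [0.0, 0.707, 0.707, -0.0]
force: [0.1, 0.3, 0.0]
gripper_width: 0.746
grip_force: 0.0
t: 51.73
tool_pos: [423.9, -172.1, 187.8]
eef_rot: [-0.0, 0.707, 0.708, 0.0]
force: [-0.1, -0.9, -0.3]
gripper_width: 0.751
grip_force: 0.0
heading 0.07 tilt z [ 0.  0. -1.] tool shift [ -0.4  -0.3 127.8] q [-0.39 -0.15 -0.14  1.58  0.    1.18] t 51.73
top shaker 190 x 475.0 507.0 y 74.0 107.0 z 103.0
top jar 339 x 492.0 533.0 y 200.0 240.0 z 120.0
top ring 146 x 491.0 550.0 y -134.0 -72.0 z 53.0
top tampertop 266 x 406.0 443.0 y -187.0 -149.0 z 103.0
scene ring 354 x 493.0 552.0 y -132.0 -71.0 z 52.0
scene tampertop 497 x 406.0 444.0 y -187.0 -149.0 z 100.0
```

```bash
python3 -m inch '[[0.75,-0.4,-0.3,15,0],[0.75,0,0,25,0],[0.75,0,0,28,0],[0.75,0,0,28,0],[0.75,0,0,20,0],[0.75,0,0,8,0],[0.75,0,0,3,0],[0.75,0,0,0,0]]' 50
python3 -m inch '[[0.75,0,0,0,0],[0.6,0,0,0,0],[0.45,0,0,0,0],[0.2,0,0,0,0],[0.2,0,0,0,0],[0.2,0,0,0,0],[0.2,0,0,0,0],[0.2,0,0,0,0]]' 60
python3 -m inch '[[0.2,0,0,-10,0],[0.2,0,0,-22,0],[0.2,0,0,-28,0],[0.2,0,0,-28,0],[0.2,0,0,-22,0],[0.2,0,0,-12,0],[0.2,0,0,0,0],[0.2,0,0,0,0]]' 70
python3 d.py 424 -172.5 180
```

```text
t: 52.5
tool_pos: [423.5, -173.1, 61.0]
eef_rot: [-0.0, 0.707, 0.707, -0.0]
force: [-0.3, -0.4, 0.1]
gripper_width: 0.751
grip_force: 0.0
t: 53.17
tool_pos: [424.1, -173.4, 62.2]
eef_rot: [0.001, 0.707, 0.707, 0.0]
force: [-1.1, -0.2, 6.1]
gripper_width: 0.423
grip_force: 59.7
t: 53.83
tool_pos: [423.5, -173.1, 182.5]
eef_rot: [0.0, 0.707, 0.707, -0.0]
force: [0.3, 1.0, -3.8]
gripper_width: 0.416
grip_force: 70.7
heading 0.01 tilt z [ 0. -0. -1.] tool shift [0.6 0.5 2.5] q [-0.39 -0.15 -0.15  1.57 -0.    1.18] t 53.83
```

```bash
python3 -m inch '[[0.2,0,0,0,-4],[0.2,0,0,0,-7],[0.2,0,0,0,-7],[0.2,0,0,0,-7],[0.2,0,0,0,-7],[0.2,0,0,0,-7],[0.2,0,0,0,-7],[0.2,0,0,0,-7]]' 70
python3 -m inch '[[0.2,0,0,0,-7],[0.2,0,0,0,-5],[0.2,0,0,0,-4.2],[0.2,0,0,0,0],[0.2,0,0,0,0],[0.2,0,0,0,0],[0.2,0,0,0,0],[0.2,0,0,0,0]]'
python3 d.py 455.3 165.5 70
```

```text
t: 54.5
tool_pos: [422.7, -172.8, 180.6]
eef_rot: [-0.002, 0.314, 0.949, 0.0]
force: [0.3, -0.1, -3.0]
gripper_width: 0.412
grip_force: 70.7
t: 55.17
tool_pos: [423.4, -173.0, 182.5]
eef_rot: [-0.0, 0.181, 0.983, 0.0]
force: [-0.8, 0.5, -3.3]
gripper_width: 0.414
grip_force: 70.7
heading 69.15 tilt z [-0.  0. -1.] tool shift [ 90.6 327.7 112.5] q [-0.39 -0.15 -0.15  1.57 -0.   -0.02] t 55.17
```

```bash
python3 -m inch '[[0.2,3,10,0,0],[0.2,5,18,0,0],[0.2,7.5,27,0,0],[0.2,8,29,0,0],[0.2,8,29,0,0],[0.2,8,29,0,0],[0.2,8,29,0,0],[0.2,8,29,0,0]]' 70
python3 -m inch '[[0.2,8,29,0,0],[0.2,8,29,0,0],[0.2,7.5,27,0,0],[0.2,6,22,0,0],[0.2,4,14,0,0],[0.2,1.6,6.7,0,0],[0.2,0,0,0,0],[0.2,0,0,0,0]]'
python3 -m inch '[[0.2,0,0,15,0],[0.2,0,0,25,0],[0.2,0,0,28,0],[0.2,0,0,22,0],[0.2,0,0,12,0],[0.2,0,0,5,0],[0.2,0,0,0,0],[0.2,0,0,0,0]]'
python3 -m inch '[[0.2,0,0,0,0],[0.2,0,0,0,0],[0.2,0,0,0,0],[0.2,0,0,0,0],[0.2,0,0,0,0],[0.2,0,0,0,0],[0.2,0,0,0,0],[0.2,0,0,0,0]]'
python3 d.py 455.3 165.5 67
python3 look.py c '[("tamperbase",452,165,45,10,40)]'
```

```text
t: 55.83
tool_pos: [442.2, 35.5, 182.9]
eef_rot: [0.0, 0.181, 0.984, 0.0]
force: [0.9, 0.2, -3.8]
gripper_width: 0.412
grip_force: 70.7
t: 56.5
tool_pos: [454.8, 165.3, 182.7]
eef_rot: [-0.0, 0.18, 0.984, -0.0]
force: [0.5, -0.7, -3.6]
gripper_width: 0.415
grip_force: 70.8
t: 57.17
tool_pos: [455.6, 165.3, 77.0]
eef_rot: [0.001, 0.181, 0.984, 0.0]
force: [-0.4, 0.6, -3.4]
gripper_width: 0.416
grip_force: 70.8
t: 57.83
tool_pos: [455.0, 165.5, 75.7]
eef_rot: [-0.0, 0.18, 0.984, -0.0]
force: [0.6, -0.3, -3.9]
gripper_width: 0.417
grip_force: 70.8
heading 69.22 tilt z [-0. -0. -1.] tool shift [-0.3  0.1  8.7] q [ 0.35 -0.07 -0.28  1.36  0.    0.71] t 57.83
top tamperbase 168 x 410.0 494.0 y 122.0 158.0 z 36.0
scene tamperbase 649 x 408.0 496.0 y 121.0 205.0 z 40.0
```

```bash
python3 -m inch '[[0.2,0,0,3,0],[0.2,0,0,3,0],[0.2,0,0,1,0],[0.2,0,0,0,0],[0.2,0,0,0.5,0],[0.2,0,0,0,0],[0.2,0,0,0,0],[0.2,0,0,0,0]]'
python3 -m inch '[[0.2,0,0,0.8,0],[0.2,0,0,0,0],[0.2,0,0,0,0],[0.2,0,0,0,0],[0.2,0,0,0,0],[0.2,0,0,0,0],[0.2,0,0,0,0],[0.2,0,0,0,0]]'
python3 look.py d '[("tamperbase",452,165,38,18,28)]'
```

```text
t: 58.6
tool_pos: [455.1, 165.4, 68.3]
eef_rot: [0.0, 0.18, 0.984, -0.0]
force: [0.1, -0.4, -1.3]
gripper_width: 0.415
grip_force: 70.9
t: 59.27
tool_pos: [455.2, 165.4, 68.3]
eef_rot: [0.0, 0.18, 0.984, 0.0]
force: [-1.8, -1.9, 5.4]
gripper_width: 0.412
grip_force: 71.7
top tamperbase 35 x 426.0 475.0 y 138.0 155.0 z 26.0
scene tamperbase 273 x 423.0 480.0 y 137.0 192.0 z 28.0
```

```bash
python3 -m inch '[[0.2,0,0,-0.8,0],[0.5,0,0,0,0],[0.65,0,0,0,0],[0.75,0,0,0,0],[0.75,0,0,0,0],[0.75,0,0,-10,0],[0.75,0,0,-25,0],[0.75,0,0,-30,0]]' 40
python3 -m inch '[[0.75,0,0,-30,0],[0.75,0,0,-30,0],[0.75,0,0,-25,0],[0.75,10,5,-10,0],[0.75,20,12,0,0],[0.75,25,15,0,0],[0.75,25,15,0,0],[0.75,25,15,0,0]]'
python3 -m inch '[[0.75,25,15,0,0],[0.75,25,15,0,0],[0.75,25,15,0,0],[0.75,25,15,0,0],[0.75,20,12,0,0],[0.75,10,5,0,0],[0.75,0,0,0,0],[0.75,0,0,0,0]]'
python3 look.py e '[("shaker",491,91,32,75,110),("jar",513,221,32,90,125),("ring",521,-101,45,38,58),("tbase",452,165,38,16,30),("ttop",452,165,32,80,110)]'
python3 -c "
import cv2
cv2.imwrite('pics/e.png',cv2.hconcat([cv2.resize(cv2.imread('pics/e_top.png')[80:300,110:360],(400,352)),cv2.resize(cv2.imread('pics/e_scene.png')[60:360,100:400],(352,352))]))"
```

```text
t: 60.03
tool_pos: [454.0, 165.1, 133.2]
eef_rot: [-0.001, 0.18, 0.984, -0.001]
force: [0.9, -0.4, -0.3]
gripper_width: 0.749
grip_force: 0.0
t: 60.7
tool_pos: [377.6, 261.6, 228.4]
eef_rot: [-0.0, 0.181, 0.984, 0.0]
force: [0.1, -0.5, 0.2]
gripper_width: 0.753
grip_force: 0.0
t: 61.37
tool_pos: [284.3, 378.8, 228.2]
eef_rot: [0.0, 0.18, 0.984, -0.0]
force: [0.9, -0.3, -0.4]
gripper_width: 0.749
grip_force: 0.0
top shaker 191 x 475.0 507.0 y 74.0 107.0 z 103.0
top jar 339 x 492.0 534.0 y 200.0 241.0 z 120.0
top ring 147 x 491.0 550.0 y -133.0 -72.0 z 53.0
top tbase 247 x 424.0 480.0 y 137.0 189.0 z 30.0
top ttop 254 x 433.0 469.0 y 147.0 183.0 z 107.0
scene shaker 237 x 476.0 510.0 y 74.0 104.0 z 101.0
scene jar 320 x 492.0 533.0 y 202.0 244.0 z 119.0
scene ring 364 x 493.0 553.0 y -132.0 -71.0 z 52.0
scene tbase 316 x 423.0 479.0 y 138.0 192.0 z 30.0
scene ttop 261 x 432.0 470.0 y 147.0 181.0 z 107.0
```

View pics/e.png

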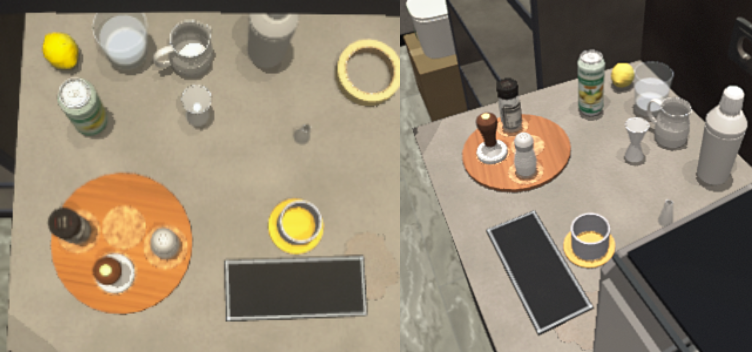

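All three objects are back on their spots within about 1 mm of the start measurements. The ring is on the card at (300,222) and the bystanders are untouched.

```bash
python3 -c "
from plant import ctrl
print(ctrl.hand_in())"
```

```text
the job is handed in; nothing more can be done
None
```

The job is handed in at about 61 s: the ring stands on the gold card about 2 mm from its middle, and the tamper, jar and shaker are back upright on their starting spots (camera-checked to about 1 mm), with the can, jigger and nozzle left alone.

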